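# Set the length stop with its fold-out crank

## Robot

A 6-joint arm with a two-finger parallel gripper is mounted at the origin on the work surface. World frame = base frame: x ahead of the robot, y to its left, z up, the work surface at z = 0. Lengths are in mm, angles in rad, forces in N, time in s.
With the tool pointing down it reaches from about 325 to 875 mm from the base axis. Payload 4.4 kg.
Tool frame: the origin (TCP) lies on the centre line of the jaws, within the pads' length; the fingertips stand ahead of it and the grasp point (between the pads) lies 6 mm ahead of it (ctrl.tcp_to_tips is the z of the fingertips in the tool frame, in mm); z points along the fingers, y is the direction in which the jaws open and shut (so a half turn about z gives the same grasp; the last joint's range is limited). The gripper opens to 85 mm and grips with 20 to 120 N. Pads are 22 mm wide; open, the fingers measure 114 mm over their backs; the gripper's body (76 mm by 85 mm) begins 54 mm behind the grasp point. The pads swing forward as they close: fully open they stand 13 mm farther back than shut.
Start: joints at [1.141, 0.207, 1.542, -0, 1.393, -0.15], TCP at [158.251, 552.797, 256.282] pointing down, gripper open.
Joint ranges: [-2.73, 2.73], [-0.86, 2.22], [0.23, 2.46], [-1.11, 4.25], [0.08, 2.63], [-2.82, 2.82]. Speed limits (rad/s): [2.79, 2.79, 3.14, 3.14, 3.14, 3.14].

## Interface

Orientations are given as a 3x3 rotation matrix whose columns are the frame's x, y, z axes.
In Python, from plant import ctrl, sensors, optics gives the robot as it stands. Calls block until the motion is done:
- ctrl.move_ptp(position, orientation): joint-space move of the TCP to a pose.
- ctrl.move_l(position, rot=None, vel=150, threshold=None): straight line of the TCP; rot=None keeps the orientation; vel is the mean speed in mm/s. With threshold (N) it stops when the force on the tool has changed by that much, and returns True; else False.
- ctrl.set_joints(angles): joint-space move.
- ctrl.gripper_to(opening, force=None): finger opening in mm; force is the grip in N (None keeps the last); returns when the fingers have stopped.
- ctrl.hold(seconds).
- ctrl.solve_ik(position, orientation): joint angles nearest the present ones, or None.
- sensors.read_state(): the state.
- optics.grab_frame(name): name is "scene" or "top" or "wrist"; returns (picture, depth): 384x512x3 uint8, red, green, blue; 384x512 float32, mm along the optical axis (not along the pixel's ray), 0 where there is no reading.
- optics.camera_params(name): a dict with "mtx" (3x3 intrinsics, pixels), "R" (3x3) and "t" (3): a world point X has camera coordinates R X + t; the wrist camera has in their place "T_tool_cam" (4x4, takes a point from camera to tool coordinates, whose origin is the TCP and whose axes are the flange's). Camera axes: x right, y down, z forward; pixel columns grow to the right and rows downward; lengths in mm; the calibration is good to about 2 mm. A picture is of the moment at which its call begins: read the wrist's pose just before it. camera_params takes no time and is no camera call.
A pose or a line that the arm cannot do raises ctrl.MotionError and nothing moves.
- ctrl.finish_job(): hands the job in, once; it reports no verdict.
The state is a dict: "t": time; "q": joint angles; "qvel": joint speeds; "tau": joint torques, N m; "eef_pos": TCP position; "eef_rot": TCP orientation; "force": force on the tool from outside, world axes, zero at the start; "wrist_torque": the same for the moment, N m; "grip_width": finger opening in mm.
Only numpy, scipy, OpenCV 4.12 (cv2) and the standard library are available. Lean on these libraries where they do the work, as an engineer would, in place of code of your own. Each camera call takes 0.05 s, during which the arm holds its last target.

## Task

On the shop's length gauge, swing the folded crank handle up until it stands fully upright before turning anything. Then turn the crank by its upright handle until the stop's yellow pointer lines up with the red clip (not the blue one), and fold the handle back down flat, leaving the pointer at the red clip.

Things in the scene. Friction and masses are not known exactly. Their poses are not given: they have to be found in the camera images.
- gauge: Fixed gauge on a dark plate, 260 x 300 mm: green gearbox, 105 mm square, 68 mm high with collar, carrying the crank; beyond it a rail with a blue carriage (98 mm high) and a wooden scale bar. Origin: on the crank's upright axis, at table height; z up, y along the rail, x from gearbox to rail. The steel crank arm (14 mm wide, top at 88 mm) starts pointing along the gauge's -x.
- crank (a joint): Crank angle in rad about the gauge's z, counter-clockwise from above positive; starts at 0, turns 2.1 either way, stays where left, needs 2 to 3 N at the handle. Plus moves the pointer to the gauge's +y, minus to -y, 35 mm per rad. The arm carries the folding handle's hinge 75 mm from the crank axis, 104 mm above the table; the hinge pin is level and square to the arm.
- handle (a joint): Fold angle in rad: 0 (start, within 0.12) folded level over the arm, pointing from its hinge back across the crank axis; 1.57 upright at its stop. Black round grip, 20 mm thick, from 22 to 85 mm from the hinge; fingers can straddle it to 72 mm above the table. Swings in the upright plane along the arm, stays at any angle, needs 1 to 2 N at the grip.
- pointer (a point): Tip of the yellow pointer (6 mm wide) on the blue carriage, 60 mm above the table, 143 mm from the crank axis along the gauge's x. Moves only along the gauge's y; starts at gauge y = 0, midway along the scale.
- red_clip: Red clip (22 x 16 x 34 mm) fixed on the scale bar, at 158 mm along the gauge's x, 31 to 47 mm from the scale's middle on either side; a blue clip like it is on the other side. Origin: centre of its underside, 52 mm above the table; its y is parallel to the gauge's. The pointer lines up when its tip has the same gauge y as the clip.

How it is judged:
By the outcome, as a careful person would: the job done as asked, in the order asked, and still so for the second after the job is handed in, with the robot touching nothing.
It also fails if it takes over 43 s, if anything falls off the work surface, if the arm or the gripper's body presses on something with over 40 N, if the wrist force passes 120 N, or if a joint passes its speed limit or range.

## Working session

There is one attempt and no reset: what is moved stays moved. The work goes in short steps, each a Python script; the robot and the scene stay as the last script left them, time stands still between calls to the robot, and variables do not carry over. Pictures are saved under pics/ and viewed, and the job is handed in when it is done.

```bash
ls; mkdir -p pics
python3 - <<'E'
from plant import ctrl,sensors,optics
import cv2,numpy as np
for n in("scene","top","wrist"):
    p,d=optics.grab_frame(n); np.savez(f"pics/{n}0.npz",p=p,d=d)
    cv2.imwrite(f"pics/{n}0.png",p[:,:,::-1])
    print(n,optics.camera_params(n))
s=sensors.read_state();print(s['t'],s['eef_rot'],ctrl.tcp_to_tips)
E
```

```text
pics
scene {'mtx': array([[405.29499052,   0.        , 252.69385883],
       [  0.        , 405.29499052, 189.04241517],
       [  0.        ,   0.        ,   1.        ]]), 'R': array([[-0.83239254,  0.55399754, -0.01447012],
       [ 0.34380008,  0.49573564, -0.79752598],
       [-0.43465408, -0.6688295 , -0.60311104]]), 't': array([ 514.21171016, -159.58914714,  986.49833373])}
top {'mtx': array([[487.47951481,   0.        , 268.6720808 ],
       [  0.        , 487.47951481, 190.87150591],
       [  0.        ,   0.        ,   1.        ]]), 'R': array([[-0.01270158, -0.99989722,  0.00665016],
       [-0.99834212,  0.01230787, -0.05622747],
       [ 0.05613984, -0.00735331, -0.99839584]]), 't': array([ 11.44395242, 635.09129408, 723.48557494])}
wrist {'mtx': array([[273.21499795,   0.        , 255.62677593],
       [  0.        , 273.21499795, 191.35099862],
       [  0.        ,   0.        ,   1.        ]]), 'T_tool_cam': array([[-6.73065853e-04, -9.46052632e-01, -3.24012289e-01,
         8.35288870e+01],
       [ 9.99999730e-01, -7.32474689e-04,  6.13987107e-05,
         2.28118578e+00],
       [-2.95417213e-04, -3.24012160e-01,  9.46052870e-01,
        -1.18301629e+02],
       [ 0.00000000e+00,  0.00000000e+00,  0.00000000e+00,
         1.00000000e+00]])}
0.15 [[-9.61390086e-01  2.75188178e-01 -7.54831932e-04]
 [ 2.75189079e-01  9.61388707e-01 -1.65083860e-03]
 [ 2.71395630e-04 -1.79482136e-03 -9.99998352e-01]] 25.0
```

View pics/scene0.png

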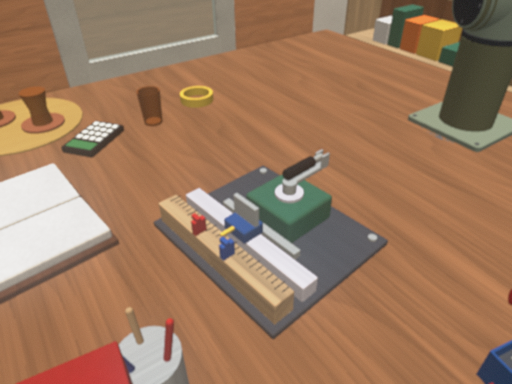

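View pics/top0.png

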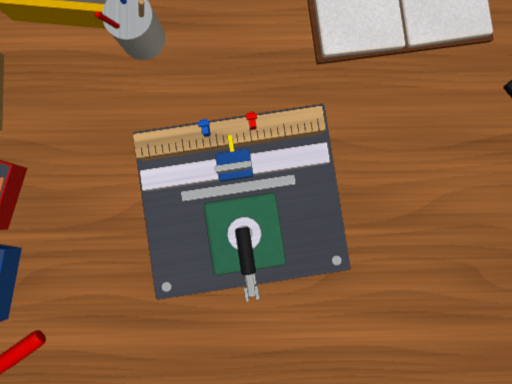

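View pics/wrist0.png

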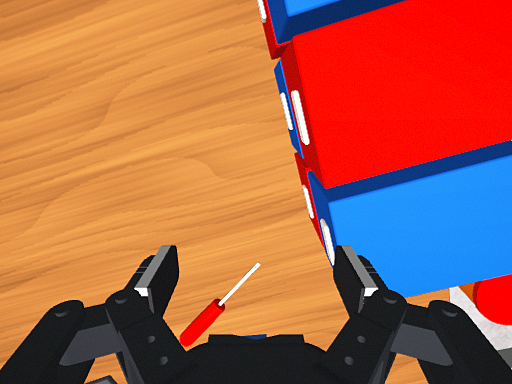

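The top view shows the gauge with the gearbox at about (245,233). The hinge is toward the robot at (251,290), the pointer at (231,143), the red clip at (252,121) and the blue clip at (205,128). Gauge +y points image-left, so the red clip is on the -y side.

```bash
cat > h.py <<'E'
import numpy as np,cv2
from plant import ctrl,sensors,optics
def masks(p):
    h=cv2.cvtColor(p,cv2.COLOR_RGB2HSV);H,S,V=[h[...,i].astype(int) for i in range(3)]
    return dict(red=((H<6)|(H>174))&(S>180)&(V>90),blue=(H>105)&(H<125)&(S>130)&(V>70),
      yellow=(H>24)&(H<34)&(S>190)&(V>150),green=(H>65)&(H<95)&(S>90)&(V>40),
      black=(V<45)&(S<90))
def pts(n,d,m,P=None):
    P=P or optics.camera_params(n);K,R,t=P['mtx'],P['R'],P['t']
    v,u=np.nonzero(m&(d>0));z=d[v,u]
    c=np.c_[(u-K[0,2])/K[0,0]*z,(v-K[1,2])/K[1,1]*z,z]
    return (c-t)@R,u,v      # R^T (c-t)
def ray(n,uv,z):
    P=optics.camera_params(n);K,R,t=P['mtx'],P['R'],P['t']
    dd=R.T@np.linalg.solve(K,[uv[0],uv[1],1.]);o=-R.T@t
    return o+dd*(z-o[2])/dd[2]
E
python3 - <<'E'
from h import *
np.set_printoptions(precision=1,suppress=True)
for n in("top","scene"):
    f=np.load(f"pics/{n}0.npz");p,d=f['p'],f['d'];M=masks(p)
    roi=np.zeros(d.shape,bool)
    if n=="top": roi[95:305,130:355]=1
    else: roi[140:325,150:390]=1
    for k,m in M.items():
        N,L,st,ce=cv2.connectedComponentsWithStats((m&roi).astype(np.uint8))
        for i in range(1,N):
            if st[i,4]<15: continue
            X,u,v=pts(n,d,L==i)
            print(n,k,st[i],ce[i],"med",np.median(X,0),"min",np.percentile(X,2,0),"max",np.percentile(X,98,0))
    if n=="top":
        m=(M['green']&roi).astype(np.uint8)
        c=max(cv2.findContours(cv2.morphologyEx(m,cv2.MORPH_CLOSE,np.ones((5,5))),0,1)[0],key=cv2.contourArea)
        b=cv2.boxPoints(cv2.minAreaRect(c))
        X,_,_=pts(n,d,(m>0));zt=np.median(X[:,2]);print("ztop",zt)
        q=np.array([ray(n,x,zt) for x in b]);print(q,q.mean(0))
E
```

```text
top red [246 112  11  18 128] [251.5 119.2] med [733.5  26.2  80. ] min [723.4  20.3  61.7] max [743.4  33.6  88.2]
top blue [198 119  12  17 130] [204.4 126.6] med [724.1  92.6  79.1] min [714.1  87.3  63.3] max [732.5  99.8  88.1]
top blue [215 149  35  16 388] [232.7 156.5] med [682.7  54.3  64.2] min [673.2  31.4  61.2] max [692.   77.7  66.6]
top blue [219 169  34  12 258] [235.4 174.7] med [656.1  51.1  63.6] min [650.1  28.7  50.1] max [663.   74.4  66.2]
top yellow [228 135   6  16  63] [230.4 142.8] med [702.2  58.4  62.6] min [692.2  54.3  60.5] max [713.8  61.3  64.5]
top green [ 204  193   81   82 4040] [244.  231.7] med [577.4  42.1  61.7] min [521.1 -12.4  57.8] max [624.1  91.   64.4]
top black [236 228  20  47 618] [245.1 251.1] med [550.6  36.3 112.7] min [522.6  26.1 107.1] max [579.9  46.8 115.7]
ztop 61.713280166159734
[[616.4  98.4  61.7]
 [631.   -4.7  61.7]
 [528.5 -19.   61.7]
 [514.3  83.3  61.7]] [572.6  39.5  61.7]
scene blue [229 215  23  14  69] [239.8 221. ] med [675.6  54.1  63.7] min [669.9  36.3  62.4] max [686.1  75.1  64.9]
scene blue [221 238  12   6  32] [226.2 240.7] med [726.5  96.4  85.6] min [715.8  91.8  77. ] max [729.9 103.2  86.7]
```

Run:
```python
import cv2,numpy as np
a=cv2.imread("pics/top0.png")[95:310,130:355];cv2.imwrite("pics/tc.png",cv2.resize(a,None,fx=2.7,fy=2.7,interpolation=2))
```

```text
(no output)
```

View pics/tc.png

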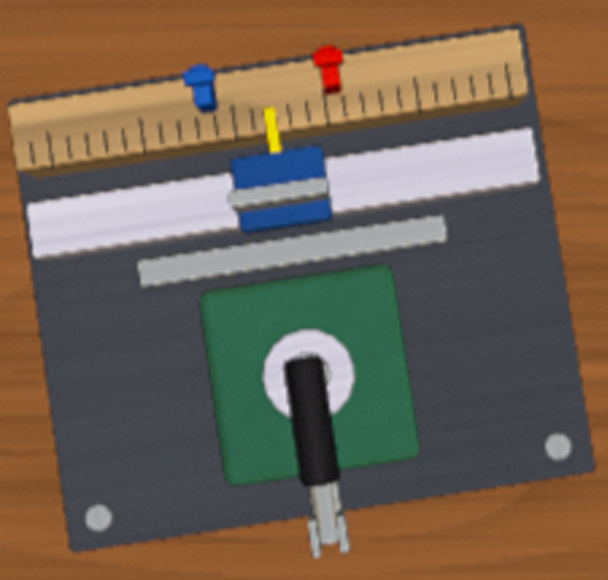

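Run:
```python
from h import *
np.set_printoptions(precision=1,suppress=True,linewidth=150)
f=np.load("pics/top0.npz");p,d=f['p'],f['d'];M=masks(p)
yaw=.142;c,s=np.cos(yaw),np.sin(yaw);A=np.array([572.6,39.5,0]);G=np.array([[c,-s,0],[s,c,0],[0,0,1]])
def box(u0,v0,u1,v1):
    r=np.zeros(d.shape,bool);r[v0:v1,u0:u1]=1;return r
for k,b in dict(red=(240,108,262,134),blue=(192,115,215,140),yellow=(224,130,240,155),black=(230,220,262,280)).items():
    X,u,v=pts("top",d,M[k]&box(*b));X=(X-A)@G
    print(k,X.mean(0))
    for vv in np.unique(v):
        q=X[v==vv];print(vv,len(q),q.mean(0),np.ptp(q[:,1]))
# collar: white near
h=cv2.cvtColor(p,cv2.COLOR_RGB2HSV);m=(h[...,1]<40)&(h[...,2]>180)&box(222,210,268,260)
X,u,v=pts("top",d,m);print("collar z",np.median(X[:,2]),(cv2.minEnclosingCircle(np.c_[u,v].astype(np.float32))))
(cu,cv_),r=cv2.minEnclosingCircle(np.c_[u,v].astype(np.float32));print(ray("top",(cu,cv_),68))
```

```text
red [156.5 -35.3  80.7]
112 5 [167.4 -36.1  78.1] 5.567013589818636
113 8 [164.3 -36.6  85.1] 9.670973171706134
114 10 [162.6 -36.3  86.7] 12.390051333109753
115 11 [161.3 -35.4  86.9] 13.74447438226403
116 11 [160.  -35.2  86.5] 13.739101496290239
117 11 [158.8 -35.   85.5] 13.779619046527031
118 9 [157.7 -34.8  84.1] 11.059688723364726
119 8 [157.5 -33.9  79. ] 9.723571484871439
120 6 [156.1 -35.1  77.9] 6.948499189944755
121 6 [154.6 -34.9  78.1] 6.953690260949589
122 7 [153.1 -35.4  78.1] 8.369489610335552
123 7 [151.7 -35.1  78.3] 8.349868371239651
124 6 [150.2 -35.6  78. ] 6.938895732274659
125 6 [148.6 -35.4  79.1] 6.942119514639
126 6 [147.7 -35.2  76.5] 6.993750056512351
127 6 [147.6 -35.   69.8] 7.056778369344833
128 4 [147.6 -35.5  61.8] 7.126546349552111
129 1 [147.7 -32.4  55.7] 0.0
blue [156.4  31.5  80.1]
119 3 [167.7  30.8  78. ] 2.780060465877959
120 6 [164.5  30.8  86.5] 6.854985190894187
121 9 [163.1  30.4  86.2] 11.064745016598515
122 11 [161.8  31.9  86.7] 13.580232758467783
123 11 [160.6  32.2  85.9] 13.733373700504597
124 10 [159.   31.7  86.2] 12.1698597990279
[... 2798 characters left out ...]
6
262 13 [-36.5  -0.5 112.6] 15.645361247802208
263 14 [-37.7   0.4 112.5] 16.876754894496344
264 13 [-39.1  -0.1 112.3] 15.673302970565647
265 14 [-40.5  -0.5 111.6] 16.85194961257516
266 14 [-41.8  -0.3 111.9] 16.93596542092577
267 14 [-43.1  -0.1 112. ] 16.983153680647025
268 14 [-44.4   0.1 111.5] 16.85539416208221
269 15 [-45.8  -0.4 112. ] 18.15441263796002
270 15 [-47.1  -0.1 111.9] 18.203729615740084
271 15 [-48.4   0.1 111.5] 18.241920893099774
272 14 [-49.6   0.9 111.9] 17.014509700695672
273 9 [-50.5   3.  112.5] 10.61049980198173
274 4 [-51.5   6.6 109.9] 4.101235801397548
collar z 67.94849031239698 ((243.8709716796875, 233.53225708007812), 16.505525588989258)
[572.5  39.6  68. ]
```

```bash
cat >> h.py <<'E'
yaw0=.142;A=np.array([572.6,39.5,0])
def pose(th,r,fold,dr=0,lat=0.,ex=0.):
    """crank th, grasp at r from hinge, fold; tool down, jaws along the hinge pin; lat = offset along pin"""
    a=yaw0+th;c,s=np.cos(a),np.sin(a)
    gx=np.array([c,s,0]);gy=np.array([-s,c,0])
    p=A+gx*(-75+r*np.cos(fold)+ex)+gy*lat+np.array([0,0,104+r*np.sin(fold)+6])
    R=np.c_[-gx,gy,[0,0,-1.]]
    return p,R
def st(lbl=""):
    s=sensors.read_state();print(lbl,"t%.2f"%s['t'],"p",s['eef_pos'].round(1) if hasattr(s['eef_pos'],'round') else s['eef_pos'],"F",np.round(s['force'],1),"M",np.round(s['wrist_torque'],2),"w%.1f"%s['grip_width'],"q6 %.2f"%s['q'][5]);return s
E
python3 - <<'E'
from h import *
for th in(0,-.5,-1.0):
  for f in (0,.8,1.57):
    print(th,f,np.round(ctrl.solve_ik(*pose(th,65,f)),2))
p,R=pose(0,65,0);p[2]=185
ctrl.move_ptp(p,R);ctrl.gripper_to(50,25)
s=st();pic,d=optics.grab_frame("wrist");np.savez("pics/w1.npz",p=pic,d=d,pos=s['eef_pos'],rot=s['eef_rot']);cv2.imwrite("pics/w1.png",pic[:,:,::-1])
st()
E
```

```text
0 0 [-0.09  0.35  1.69 -0.    1.1  -1.8 ]
0 0.8 [-0.09  0.25  1.71 -0.    1.18 -1.81]
0 1.57 [-0.12  0.13  1.81 -0.    1.2  -1.83]
-0.5 0 [-0.08  0.35  1.69 -0.    1.1  -1.29]
-0.5 0.8 [-0.07  0.25  1.71 -0.    1.18 -1.28]
-0.5 1.57 [-0.04  0.15  1.79 -0.    1.2  -1.25]
-1.0 0 [-0.07  0.35  1.68 -0.    1.1  -0.78]
-1.0 0.8 [-0.04  0.27  1.68 -0.    1.19 -0.76]
-1.0 1.57 [ 0.02  0.2   1.73 -0.    1.21 -0.69]
 t2.93 p [562.7  38.3 185. ] F [1.1 0.5 0.6] M [-0.04 -0.02  0.  ] w50.1 q6 -1.80
 t2.98 p [562.7  38.2 185. ] F [-0.3  0.5  0.3] M [-0.05 -0.03 -0.  ] w50.3 q6 -1.80
```

View pics/w1.png

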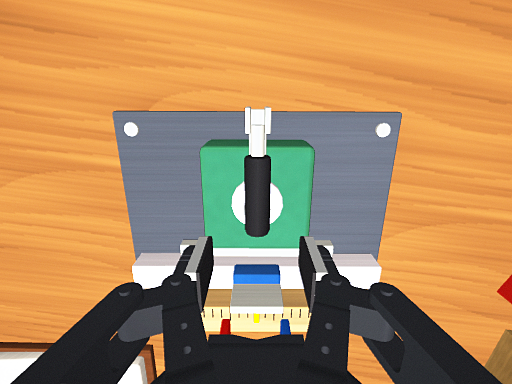

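The wrist view shows the grip at column 257, midway between the pads (212 and 300), so I'm centred and will descend and grip.

Run:
```python
from h import *
p,R=pose(0,65,0)
print(ctrl.move_l(p,R,vel=120,threshold=12));st("down")
ctrl.gripper_to(10,25);s=st("closed")
gy=np.array([-np.sin(yaw0),np.cos(yaw0),0]);print("lat F",s['force']@gy)
```

```text
False
down t3.76 p [563.3  38.  110.6] F [0.8 1.1 0.4] M [-0.03  0.    0.03] w50.2 q6 -1.80
closed t4.17 p [563.3  39.1 111.4] F [-2.   3.5  6.1] M [ 0.81  0.3  -0.01] w20.1 q6 -1.80
lat F 3.731897112586731
```

Run:
```python
from h import *
for f in np.linspace(0,1.6,8)[1:]:
    ctrl.move_l(*pose(0,65,f),vel=90);st("%.2f"%f)
s=st();
for n in("scene","top"):
    pic,d=optics.grab_frame(n);cv2.imwrite(f"pics/{n}2.png",pic[:,:,::-1])
```

```text
0.23 t4.48 p [560.8  38.8 124.9] F [-1.   4.7 -0.6] M [ 0.83 -0.03  0.07] w18.7 q6 -1.80
0.46 t4.80 p [555.4  38.  138.4] F [ 0.   6.  -1.5] M [0.77 0.01 0.02] w19.1 q6 -1.80
0.69 t5.12 p [547.2  36.8 150.8] F [ 0.2  5.8 -1.8] M [0.82 0.08 0.03] w19.0 q6 -1.80
0.91 t5.43 p [536.8  35.3 161. ] F [-0.5  5.  -0.9] M [0.84 0.08 0.03] w18.9 q6 -1.81
1.14 t5.75 p [524.6  33.2 168.8] F [-0.6  5.  -1.2] M [ 0.83 -0.02  0.06] w19.3 q6 -1.82
1.37 t6.07 p [511.4  30.8 173.8] F [ 1.   4.2 -1.8] M [ 0.6  -0.19  0.08] w19.2 q6 -1.82
1.60 t6.38 p [497.5  28.1 175.7] F [1.9 1.8 0.4] M [ 0.29 -0.38 -0.02] w19.2 q6 -1.83
 t6.38 p [497.5  28.1 175.7] F [1.9 1.8 0.4] M [ 0.29 -0.38 -0.02] w19.2 q6 -1.83
```

View pics/scene2.png

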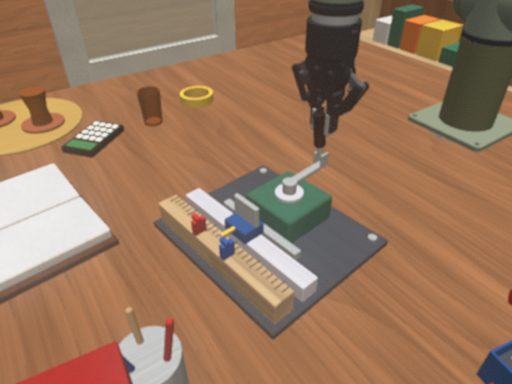

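View pics/top2.png

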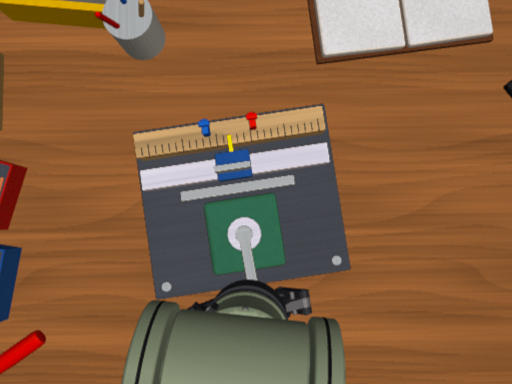

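The handle looks upright and the pointer hasn't moved (tip at 231,140). I'll push gently against the stop to make sure the handle is fully up.

Run:
```python
from h import *
gx=np.array([np.cos(yaw0),np.sin(yaw0),0])
p,R=pose(0,65,1.5708,ex=-10)
print(ctrl.move_l(p,R,vel=40,threshold=7));s=st("push");print("x rel",(s['eef_pos']-A)@gx, s['force']@gx)
```

```text
False
push t6.83 p [489.   26.8 175.5] F [ 2.5 -1.5  2. ] M [-0.13 -0.66  0.11] w18.1 q6 -1.83
x rel -84.53334345608499 2.2593133864819586
```

Run:
```python
from h import *
pic,d=optics.grab_frame("scene");cv2.imwrite("pics/s3.png",cv2.resize(pic[60:230,230:400,::-1],None,fx=3.5,fy=3.5,interpolation=2))
pic,d=optics.grab_frame("wrist");cv2.imwrite("pics/w3.png",pic[:,:,::-1]);st()
```

```text
t6.93 p [489.   26.9 175.5] F [ 3.  -0.6  2.9] M [-0.16 -0.6   0.08] w18.1 q6 -1.83
```

View pics/s3.png

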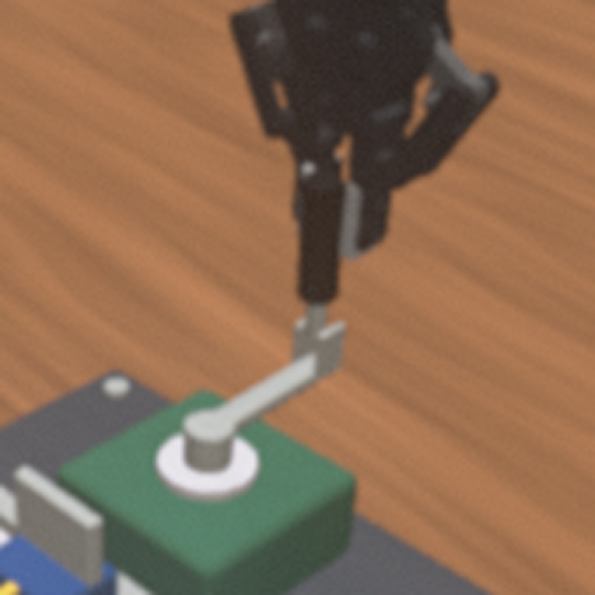

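View pics/w3.png

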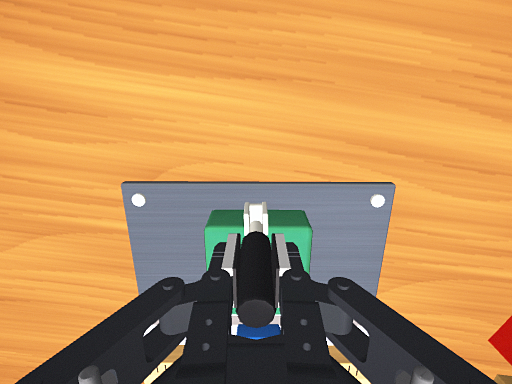

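The pads slid about 9 mm past the handle, which suggests it is at the stop. I'll open, recentre on it, grip harder and push again to confirm.

Run:
```python
from h import *
gx=np.array([np.cos(yaw0),np.sin(yaw0),0])
ctrl.gripper_to(36)
p,R=pose(0,65,1.5708)
ctrl.move_l(p,R,vel=60);s=st("recentre")
pic,d=optics.grab_frame("wrist");cv2.imwrite("pics/w4.png",pic[:,:,::-1])
pic,d=optics.grab_frame("scene");cv2.imwrite("pics/s4.png",cv2.resize(pic[60:230,230:400,::-1],None,fx=3.5,fy=3.5,interpolation=2));np.savez("pics/s4.npz",p=pic,d=d)
ctrl.gripper_to(10,60);st("closed")
for e in(-3,-6):
    p,R=pose(0,65,1.5708,ex=e)
    r=ctrl.move_l(p,R,vel=30,threshold=15);s=st("push");print(r,"x rel",(s['eef_pos']-A)@gx, s['force']@gx)
    if r: break
```

```text
recentre t7.57 p [498.8  28.9 175. ] F [-0.2  0.4 -0.6] M [ 0.01 -0.    0.02] w36.0 q6 -1.83
closed t7.96 p [498.3  28.8 175.1] F [-0.7  0.   0.9] M [-0.13  0.11 -0.02] w18.6 q6 -1.83
push t8.21 p [497.   28.6 175.2] F [ 4.9  1.2 -4.3] M [ 0.18 -1.14 -0.07] w18.6 q6 -1.83
False x rel -76.35465291951962 4.981739476204552
push t8.46 p [494.9  28.3 175.3] F [ 7.5  1.  -5.6] M [ 0.31 -1.55  0.1 ] w18.7 q6 -1.83
False x rel -78.48474312395916 7.514383098432873
```

View pics/w4.png

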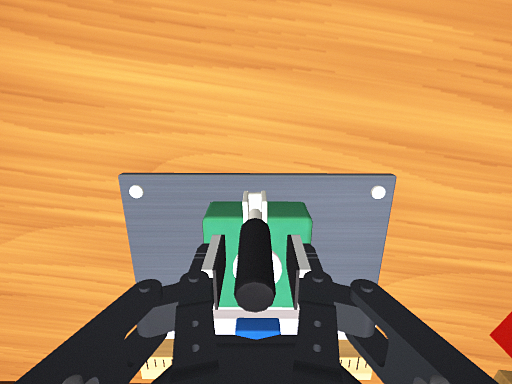

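View pics/s4.png

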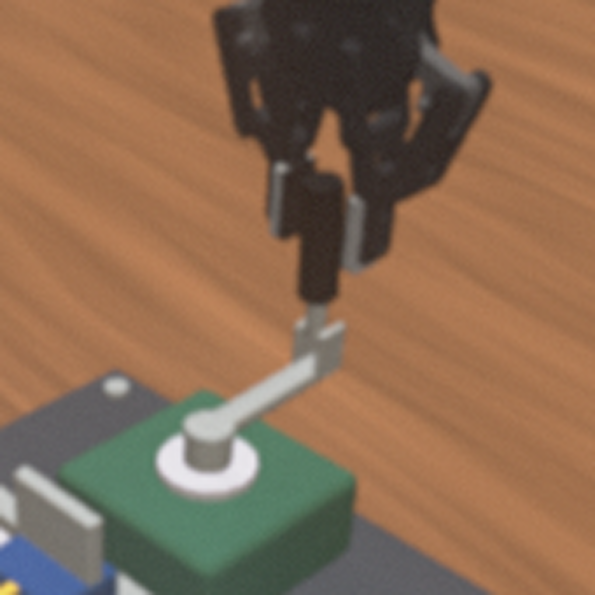

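Run:
```python
from h import *
P=optics.camera_params("scene")
g=np.array([np.cos(yaw0),np.sin(yaw0),0])
def pr(X):
    c=P['R']@X+P['t'];q=P['mtx']@c;return q[:2]/q[2]
W=optics.camera_params("wrist");T=W['T_tool_cam']
p4=np.array([498.8,28.9,175]);R4=pose(0,65,1.57)[1]
def prw(X):
    t=R4.T@(X-p4);c=T[:3,:3].T@(t-T[:3,3]);q=W['mtx']@c;return q[:2]/q[2]
for f in(1.4,1.48,1.57,1.65):
    Xs=[A+g*(-75+r*np.cos(f))+np.array([0,0,104+r*np.sin(f)]) for r in(22,85)]
    print(f,[pr(X).round(1) for X in Xs],[prw(X).round(1) for X in Xs])
```

```text
1.4 [array([319.4, 145.3]), array([318.3, 113.3])] [array([252.7, 230.8]), array([251.6, 310.5])]
1.48 [array([320.1, 144.8]), array([321.2, 111.4])] [array([252.7, 228.7]), array([251.5, 300.3])]
1.57 [array([320.9, 144.3]), array([324.4, 109.7])] [array([252.7, 226.1]), array([251.3, 287.2])]
1.65 [array([321.6, 144. ]), array([327.2, 108.5])] [array([252.7, 223.7]), array([251.3, 274.3])]
```

Both views put the fold at only about 1.49 before this last push, so the handle wasn't quite at the stop. I'll push further and re-measure.

Run:
```python
from h import *
gx=np.array([np.cos(yaw0),np.sin(yaw0),0])
for e in(-9,-12):
    p,R=pose(0,65,1.5708,ex=e)
    r=ctrl.move_l(p,R,vel=30,threshold=15);s=st("push");print(r,"x rel",(s['eef_pos']-A)@gx, s['force']@gx)
    if r or s['force']@gx>14: break
pic,d=optics.grab_frame("wrist");cv2.imwrite("pics/w5.png",pic[:,:,::-1]);np.savez("pics/w5.npz",p=pic,d=d,pos=s['eef_pos'],rot=s['eef_rot'])
pic,d=optics.grab_frame("scene");cv2.imwrite("pics/s5.png",cv2.resize(pic[60:230,230:400,::-1],None,fx=3.5,fy=3.5,interpolation=2))
```

```text
push t8.71 p [493.1  28.  175.4] F [10.4  1.  -8.1] M [ 0.32 -2.11 -0.12] w18.8 q6 -1.83
False x rel -80.28369597039834 10.41134985876977
push t8.96 p [492.8  27.9 175.4] F [ 19.3   2.9 -16. ] M [ 0.59 -3.27 -0.17] w18.6 q6 -1.83
False x rel -80.67556840903273 19.471496545733277
```

View pics/w5.png

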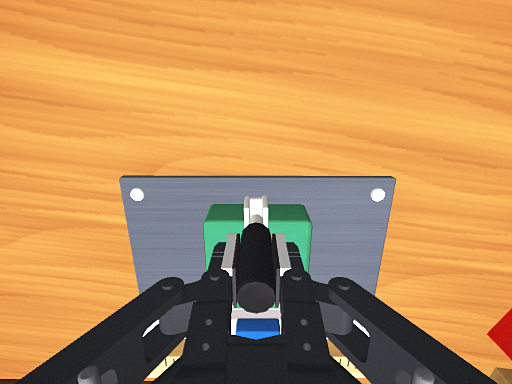

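View pics/s5.png

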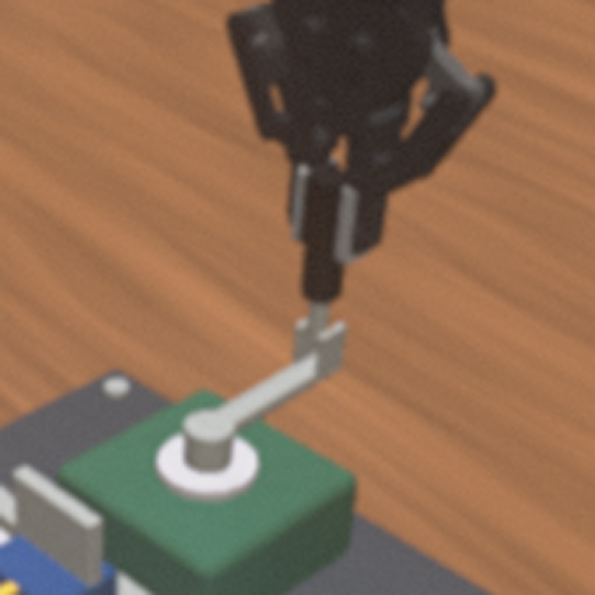

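The force rose steeply at x = -80.7 (19 N over 0.4 mm), and the wrist view's grip end at (257,295) fits fold ≥ 1.57. The handle is at its upright stop. Next I turn the crank, keeping a light preload on the stop.

Run:
```python
from h import *
T=-35.1/35
for th in np.linspace(0,T,8)[1:]:
    ctrl.move_l(*pose(th,65,1.5708,ex=-8),vel=60);s=st("%.2f"%th)
r=s['eef_pos']-A;print("angle from pos",np.arctan2(r[1],r[0])+np.pi-yaw0, np.hypot(r[0],r[1]))
np.set_printoptions(precision=1,suppress=True)
c,ss=np.cos(yaw0),np.sin(yaw0);G=np.array([[c,-ss,0],[ss,c,0],[0,0,1]])
p,d=optics.grab_frame("top");np.savez("pics/top6.npz",p=p,d=d);cv2.imwrite("pics/top6.png",p[:,:,::-1])
M=masks(p)
for k in("red","blue","yellow"):
    m=M[k].copy();m[:, :190]=0;m[:,280:]=0;m[:105]=0;m[155:]=0
    X,u,v=pts("top",d,m);X=(X-A)@G
    if k=="blue": X=X[X[:,0]>145]
    print(k,len(X),np.median(X,0),X.mean(0))
p,d=optics.grab_frame("scene");cv2.imwrite("pics/s6.png",p[:,:,::-1])
```

```text
-0.14 t9.43 p [492.4  39.5 175.4] F [ 7.8 -0.6 -6.3] M [ 0.01 -1.64 -0.16] w18.5 q6 -1.66
-0.29 t9.78 p [493.1  50.9 175.4] F [ 7.6 -1.6 -5.8] M [-0.28 -1.53 -0.24] w18.5 q6 -1.50
-0.43 t10.12 p [495.5  62.1 175.3] F [ 6.7 -3.1 -5.7] M [-0.55 -1.33 -0.24] w18.7 q6 -1.33
-0.57 t10.47 p [499.4  72.8 175.3] F [ 5.6 -3.9 -4.2] M [-0.75 -1.22 -0.28] w18.7 q6 -1.16
-0.72 t10.82 p [504.9  82.8 175.3] F [ 4.9 -4.9 -3.2] M [-1.   -1.09 -0.33] w18.8 q6 -1.00
-0.86 t11.18 p [511.7  92.  175.3] F [ 3.7 -5.  -2.2] M [-1.13 -0.87 -0.29] w18.2 q6 -0.84
-1.00 t11.53 p [519.8 100.1 175.3] F [ 2.1 -6.5 -0.3] M [-1.3  -0.63 -0.3 ] w18.3 q6 -0.68
angle from pos 5.287207212449091 80.43476514123667
red 126 [157.6 -35.4  80. ] [156.6 -35.3  80.7]
blue 131 [157.5  31.6  79.5] [156.4  31.6  80.1]
yellow 60 [131.6 -34.8  62.5] [131.9 -34.8  61.5]
```

View pics/top6.png

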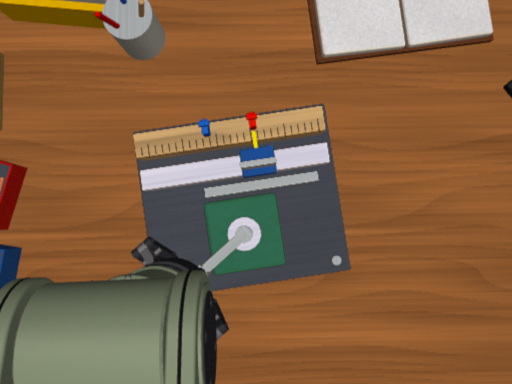

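View pics/s6.png

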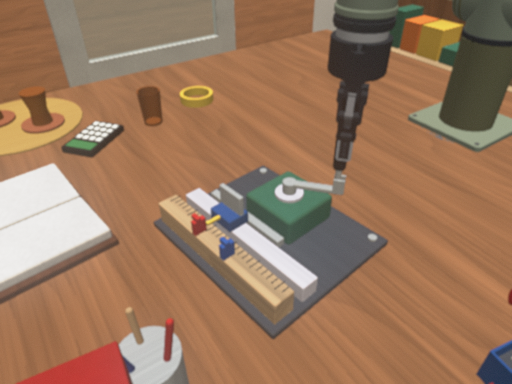

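The pointer reads y = -34.8 against the red clip at -35.3, which is aligned, and the handle is still upright. I'll regrip centred, then fold it down.

Run:
```python
from h import *
T=-1.003
ctrl.gripper_to(36)
ctrl.move_l(*pose(T,65,1.5708),vel=60)
ctrl.gripper_to(10,30);st("closed")
for f in np.linspace(1.5708,-0.03,8)[1:]:
    r=ctrl.move_l(*pose(T,65,f),vel=90,threshold=25);st("%.2f %s"%(f,r))
    if r:break
np.set_printoptions(precision=1,suppress=True)
c,ss=np.cos(yaw0),np.sin(yaw0);G=np.array([[c,-ss,0],[ss,c,0],[0,0,1]])
p,d=optics.grab_frame("top")
M=masks(p)
for k in("red","yellow"):
    m=M[k].copy();m[:, :190]=0;m[:,280:]=0;m[:105]=0;m[155:]=0
    X,u,v=pts("top",d,m);X=(X-A)@G
    print(k,len(X),np.median(X,0),X.mean(0))
p,d=optics.grab_frame("wrist");cv2.imwrite("pics/w7.png",p[:,:,::-1])
```

```text
closed t12.49 p [523.6  96.4 175.1] F [-0.  -0.5  1.6] M [-0.1   0.11 -0.09] w19.2 q6 -0.69
1.34 False t12.81 p [532.9  85.5 173. ] F [-1.3  1.5  0.9] M [ 0.47  0.44 -0.02] w19.3 q6 -0.71
1.11 False t13.12 p [542.3  74.7 168. ] F [-1.2  1.2 -0.5] M [ 0.4   0.28 -0.09] w19.2 q6 -0.73
0.88 False t13.44 p [550.7  65.  160.2] F [ 0.1  1.9 -0.8] M [0.29 0.19 0.01] w19.2 q6 -0.75
0.66 False t13.76 p [557.8  56.8 149.8] F [ 0.2 -0.3  2.3] M [0.01 0.06 0.02] w18.9 q6 -0.76
0.43 False t14.07 p [563.1  50.8 137.5] F [-0.3 -3.3  3.2] M [-0.38 -0.06 -0.07] w19.5 q6 -0.77
0.20 False t14.39 p [566.2  47.2 123.3] F [ 1.8 -5.1  1.4] M [-0.62 -0.1   0.11] w19.3 q6 -0.78
-0.03 True t14.62 p [567.3  46.  112.9] F [-4.8  0.1 10.9] M [ 0.06  0.63 -0.09] w19.2 q6 -0.78
red 123 [157.5 -35.4  80.5] [156.8 -35.3  81.3]
yellow 61 [131.1 -35.   62.7] [131.4 -35.1  62.6]
```

View pics/w7.png

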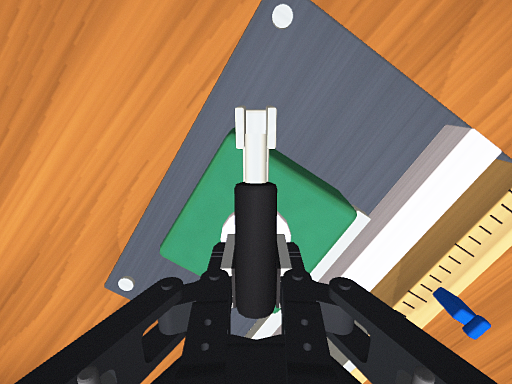

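Run:
```python
from h import *
T=-1.003
ctrl.gripper_to(40)
p,R=pose(T,70,0)
p[2]=165;ctrl.move_l(p,R,vel=150)
ctrl.gripper_to(0,30);p[2]=150;ctrl.move_l(p,R,vel=100)
p[2]=132;print(ctrl.move_l(p,R,vel=30,threshold=8));st("press")
p[2]=230;ctrl.move_l(p,R,vel=200)
ctrl.move_ptp(np.array([330,250,280.]),R)
for n in("top","scene"):
    pic,d=optics.grab_frame(n);cv2.imwrite(f"pics/{n}8.png",pic[:,:,::-1]);np.savez(f"pics/{n}8.npz",p=pic,d=d)
st("end")
f=np.load("pics/top8.npz");p,d=f['p'],f['d'];M=masks(p)
np.set_printoptions(precision=1,suppress=True)
c,ss=np.cos(yaw0),np.sin(yaw0);G=np.array([[c,-ss,0],[ss,c,0],[0,0,1]])
for k in("red","yellow"):
    m=M[k].copy();m[:, :190]=0;m[:,280:]=0;m[:105]=0;m[155:]=0
    X,u,v=pts("top",d,m);X=(X-A)@G
    print(k,len(X),np.median(X,0),X.mean(0))
m=M['black'].copy();m[:,:190]=0;m[:,300:]=0;m[:215]=0;m[285:]=0
X,u,v=pts("top",d,m);X=X-A;X=X[(X[:,2]>100)&(np.hypot(X[:,0],X[:,1])<80)]
a=yaw0+T;x=X[:,0]*np.cos(a)+X[:,1]*np.sin(a);y=-X[:,0]*np.sin(a)+X[:,1]*np.cos(a)
print("black",len(X),x.min(),x.max(),"slope",np.polyfit(x,X[:,2],1),"lat",np.polyfit(x,y,1))
```

```text
True
press t16.80 p [570.1  43.2 138.8] F [-2.6 -0.3  6.4] M [-0.01  0.36  0.03] w-0.0 q6 -0.79
end t18.73 p [330.9 249.5 279.7] F [-0.4  0.4  0. ] M [0.03 0.   0.04] w0.1 q6 -0.27
red 125 [157.5 -35.6  80.3] [156.7 -35.4  80.9]
yellow 62 [131.5 -35.1  63. ] [131.8 -35.1  62.2]
black 607 -51.852044844712 8.786027433546886 slope [  0.  112.3] lat [-0.  -0.1]
```

View pics/top8.png

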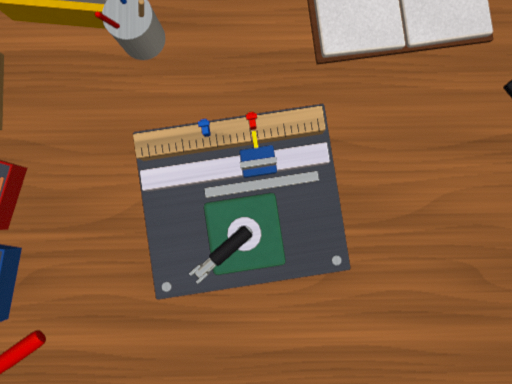

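View pics/scene8.png

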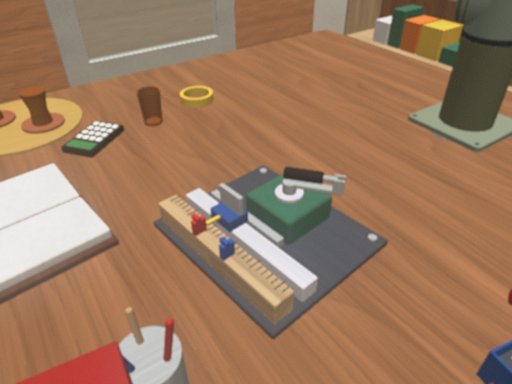

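The handle is flat over the arm, with its top at 112.3 mm as at the start. The pointer tip at (255,138) sits in front of the red clip at (252,121), and the robot is clear, so I'm handing in.

```bash
python3 -c "
from plant import ctrl;print(ctrl.finish_job())"
```

```text
the job is handed in; nothing more can be done
None
```

The crank handle was raised to upright, the crank turned until the pointer lined up with the red clip, and the handle folded back flat. The job was handed in just after 18.7 s on the robot's clock; no verdict is reported.

- **Raising the handle:** The first lift slipped in the pads and left the fold at about 1.49 rad, so I gripped harder and pushed again. The second push hit the stop (19 N over 0.4 mm), and the wrist view agreed with fully upright. The scene view's tilt reading was less clear, because the gripper hid the grip end. The pointer had not visibly moved after the lift.
- **Turning:** I turned the crank about -1.0 rad by its upright handle, holding it lightly against the stop.
- **Last checks, with the robot clear:** The pointer is at gauge y = -35.1 mm and the red clip at about -35.4 mm, so they agree to about 0.3 mm. The folded handle is level, with its top at 112.3 mm as at the start.

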